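# Exchange the vial boxed in behind the reagent bottles

## Robot

A 6-joint arm with a two-finger parallel gripper is mounted at the origin on a cart in front of the work surface, level with it; the furniture and walls round the work are solid. World frame = base frame: x ahead of the robot, y to its left, z up, the work surface at z = 0. Lengths are in m, angles in rad, forces in N, time in s.
With the tool pointing down it reaches from about 0.35 to 0.875 m from the base axis. Payload 4.2 kg.
Tool frame: the origin (TCP) lies at the very end of the fingers, on their centre line; the grasp point (between the pads) lies 19 mm behind it (ctrl.grasp_offset is the distance from the TCP to the grasp point, in m); z points along the fingers, y is the line along which they close (so a half turn about z gives the same grasp; the last joint's range is limited). The gripper opens to 85 mm and grips with 20 to 120 N. Pads are 22 mm wide; open, the fingers measure 114 mm over their backs; the gripper's body (76 mm by 85 mm) begins 54 mm behind the grasp point. The pads swing forward as they close: fully open they stand 13 mm farther back than shut.
Start: joints at [1.556, 0.385, 0.008, 0, -1.194, -0.259], TCP at [0.169, 0.602, 0.231] pointing down, gripper open.
Joint ranges: [-3.14, 3.14], [-1.21, 2.06], [-1.07, 1.41], [-3.16, 2.05], [-2.99, -0.16], [-3.1, 3.1]. Speed limits (rad/s): [2.79, 2.79, 3.14, 3.14, 3.14, 3.14].

## Interface

Orientations are given as a unit quaternion [x, y, z, w].
In Python, from workcell import ctrl gives the robot as it stands.
- The arm moves only by the shell command python3 -m pendant 'ROWS' [FORCE]. ROWS is JSON, a list that holds one entry, the list of rows, each a list of 7 numbers: the gripper command: -1 is fully open, 1 is shut, values between are in proportion, then the shift along the tool's x, y, z in cm, then the turn, a rotation vector about the tool's x, y, z in degrees. A call has 1 to 12 rows; each row shifts and turns the commanded pose from where the row before left it, along the tool's axes as they then stand; what a row does not reach is not made up. A row lasts 1/12 s, in which the tool goes at most 41.7 mm and 7.16 degrees, less where a joint would pass 70% of its speed; a pose out of reach is approached as far as the arm can. A call is refused whole if a number of a shift passes 4.17 or a number of a turn 7.16, either way. A call with a gripper value outside its range is refused whole. The fingers move at their own pace and stop on an object; FORCE is the grip in N (left out, the last holds). Time passes only in rows, so rows that do not move let the fingers close. It gives the time, the measured TCP pose, the force, the opening and the grip force at its end, in the units of the state.
- ctrl.read_state(): the state, without advancing time (a new reading comes with each control period).
- ctrl.snapshot(name): name is "side" or "top"; returns the picture (400x640x3 uint8, red, green, blue); there is no depth.
- ctrl.get_calibration(name): a dict with "intrinsics" (3x3 intrinsics, pixels), "rvec" (rotation vector, rad) and "tvec" (3), from world to camera coordinates, as OpenCV has them. Camera axes: x right, y down, z forward; pixel columns grow to the right and rows downward; lengths in m; the calibration is good to about 2 mm. A picture is of the moment at which its call begins. get_calibration takes no time and is no camera call.
- ctrl.hand_in(): hands the job in; it is judged then, once.
Trained networks look in the newest picture that a camera, given by its name, has taken for a name from the list of things; names that differ only in an ending like _2 or _b are one class to them, and where a whole thing is asked for, a point or a joint stands for the part that bears it (a point fixed in the world has none). Each returns a list of dicts, best first, with "p" (0 to 1); they miss things now and then, are a little off and sometimes report something else, mostly with a low value. They report only what shows in the picture. A call takes as long as a camera call. They do not tell look-alikes from the thing itself.
- ctrl.cut_out(camera, query): "mask" (400x640 bool, what is visible of it) and "bbox" ([centre column, centre row, width, height] in pixels, round what is visible of it).
The state is a dict: "clock": time; "joint_pos": joint angles; "joint_vel": joint speeds; "joint_efforts": joint torques, N m; "position": TCP position; "tcp_rot": TCP orientation; "wrist_force": force on the tool from outside, world axes, zero at the start; "wrist_torque": the same for the moment, N m; "gripper_width": finger opening in m; "finger_force": force on a finger pad.
Only numpy, scipy, OpenCV 4.12 (cv2) and the standard library are available. Lean on these libraries where they do the work, as an engineer would, in place of code of your own. Each camera call takes 0.05 s, during which the arm holds its last target. There are 200 camera calls.

## Task

The sample vial in the back well of the reagent caddy is boxed in by the two bottles in front of it: first stand both bottles in the spill tray, then lift the vial out and stand it in the small porcelain dish, and put the dropper bottle standing at the front edge of the worktop into the back well in its place. Only then return the two bottles to the caddy, each to the same front well it came from. Keep everything upright throughout and let go of each thing once it stands.

Things in the scene. Friction and masses are not known exactly. Their poses are not given: they have to be found in the camera images.
- amber_bottle_mid (a point): Centre, half-way up, of the brown screw-cap bottle: 139 mm tall, body 66 mm in diameter up to about 100 mm then a shoulder; the cap, 36 mm in diameter, is its top 18 mm (121 to 139 mm above its underside). z axis up along the bottle. 0.2 to 0.4 kg. Starts in one of the two front wells of the caddy; the easiest grip is the cap.
- clear_bottle_mid (a point): Centre, half-way up, of the taller clear glass bottle: 168 mm tall, body 69 mm in diameter; the white cap, 38 mm in diameter, is its top 22 mm (146 to 168 mm above its underside). z axis up along the bottle. 0.2 to 0.45 kg. Starts in the other front well of the caddy; the easiest grip is the cap.
- sample_vial_mid (a point): Centre, half-way up, of the small glass vial with a white cap that stands in the back well of the caddy: 58 mm tall, body 27 mm in diameter, cap 26 mm in diameter. z axis up. About 20 g. (Other vials standing on the bench are not part of the job.)
- dropper_bottle_mid (a point): Centre, half-way up, of the slim brown dropper bottle with a black rubber teat, standing on the worktop near the front edge: 102 mm tall, body 33 mm in diameter up to 62 mm, collar 24 mm in diameter up to 77 mm, teat 13 mm in diameter above. z axis up. About 70 g.
- caddy: Fixed grey caddy with white well rims, 140x202 mm; origin: centre of its underside; x to its back wall, y to its left. Floor top z = 6 mm. Front wells at x = -21, y = +49 and -49 mm, inner diameter 88; back well at x = 36, y = 0, inner diameter 48. Rims 3 mm thick, up to z = 12. Back wall x = 66 to 71, 46 mm tall; side walls y = +-96 to 101, 22 mm tall.
- spill_tray: Fixed white open tray, 115 x 225 x 18 mm (x, y, z), walls and floor 4 mm thick, origin at the centre of its underside; its long side is along y. There is room for both bottles side by side along y, for example centred at y = +53 and -53 mm.
- dish: Fixed round porcelain dish, origin at the centre of its underside: 73 mm across the rim, 12 mm tall, flat inner floor 60 mm across at z = 4 mm.
Not all that is in view belongs to the job. Leave any orange or pink look-alike of the dish alone.

How it is judged:
By the outcome, as a careful person would: the job done as asked, in the order asked, and still so for the second after the job is handed in, with the robot touching nothing.
It also fails if it takes over 141 s, if anything falls off the work surface, if the arm or the gripper's body presses on something with over 40 N, if the wrist force passes 120 N, or if a joint passes its speed limit or range.

## Working session

There is one attempt and no reset: what is moved stays moved. The work goes in short steps, Python scripts to look and compute and a shell command to move; the robot and the scene stay as the last step left them, time stands still between calls to the robot, and variables do not carry over. Pictures are saved under pics/ and viewed, at most 14 in all, crops included, and the job is handed in when it is done.

```bash
mkdir -p pics
cat > h.py <<'E'
import numpy as np, cv2
from workcell import ctrl
def snap(n,f):
    im=ctrl.snapshot(n); cv2.imwrite(f'pics/{f}.png',cv2.cvtColor(im,cv2.COLOR_RGB2BGR)); return im
def cal(n):
    c=ctrl.get_calibration(n); K=np.array(c['intrinsics'],float); R=cv2.Rodrigues(np.array(c['rvec'],float))[0]; t=np.array(c['tvec'],float).ravel(); return K,R,t
def ray(n,u,v):
    K,R,t=cal(n); d=R.T@np.linalg.inv(K)@[u,v,1]; return -R.T@t,d
def atz(n,u,v,z):
    o,d=ray(n,u,v); return o+d*(z-o[2])/d[2]
def proj(n,p):
    K,R,t=cal(n); q=K@(R@np.array(p,float)+t); return q[:2]/q[2]
E
python3 - <<'E'
from h import *
for n in('side','top'):
    im=snap(n,n+'0'); print(n,-cal(n)[1].T@cal(n)[2])
    for q in('amber_bottle_mid','clear_bottle_mid','sample_vial_mid','dropper_bottle_mid','caddy','spill_tray','dish'):
        print(q,[(np.round(d['bbox']).tolist(),round(d['p'],2)) for d in ctrl.cut_out(n,q)[:3]])
s=ctrl.read_state();print({k:np.round(v,3).tolist() for k,v in s.items()})
E
```

```text
side [0.17986331 1.03776311 0.88998259]
amber_bottle_mid [([302.0, 290.0, 24.0, 58.0], 0.74)]
clear_bottle_mid [([286.0, 315.0, 32.0, 75.0], 0.63)]
sample_vial_mid []
dropper_bottle_mid [([347.0, 258.0, 14.0, 29.0], 0.67), ([288.0, 314.0, 31.0, 70.0], 0.48)]
caddy [([282.0, 316.0, 84.0, 83.0], 0.76)]
spill_tray [([364.0, 196.0, 58.0, 44.0], 0.57)]
dish [([232.0, 295.0, 24.0, 15.0], 0.81), ([348.0, 163.0, 18.0, 8.0], 0.55)]
top [ 0.33294729 -0.04048032  1.45047577]
amber_bottle_mid [([202.0, 210.0, 29.0, 23.0], 0.95)]
clear_bottle_mid [([167.0, 210.0, 41.0, 26.0], 0.56)]
sample_vial_mid []
dropper_bottle_mid []
caddy [([188.0, 205.0, 65.0, 47.0], 0.63)]
spill_tray [([382.0, 220.0, 72.0, 46.0], 0.58)]
dish [([314.0, 231.0, 26.0, 17.0], 0.84), ([444.0, 189.0, 21.0, 20.0], 0.74), ([196.0, 155.0, 21.0, 25.0], 0.55)]
{'clock': 0.8, 'joint_pos': [1.556, 0.385, 0.008, 0.0, -1.194, -0.259], 'joint_vel': [-0.001, 0.001, 0.001, 0.0, 0.0, -0.001], 'joint_efforts': [-0.002, -39.202, 18.861, 4.19, -0.0, -0.0], 'position': [0.169, 0.602, 0.231], 'tcp_rot': [0.991, -0.136, 0.0, -0.0], 'wrist_force': [0.144, -0.331, -0.402], 'wrist_torque': [0.011, -0.039, -0.016], 'finger_force': 0.0, 'gripper_width': 0.085}
```

View pics/side0.png

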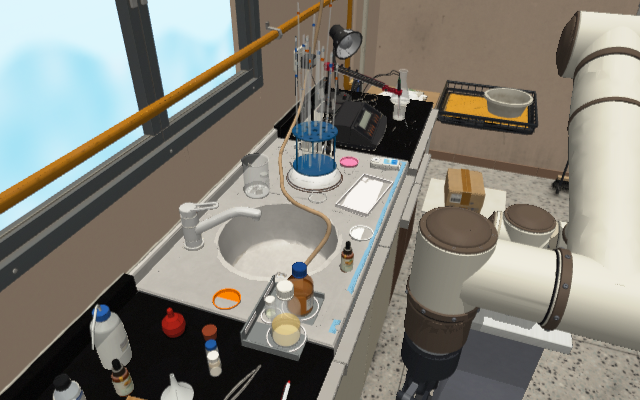

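View pics/top0.png

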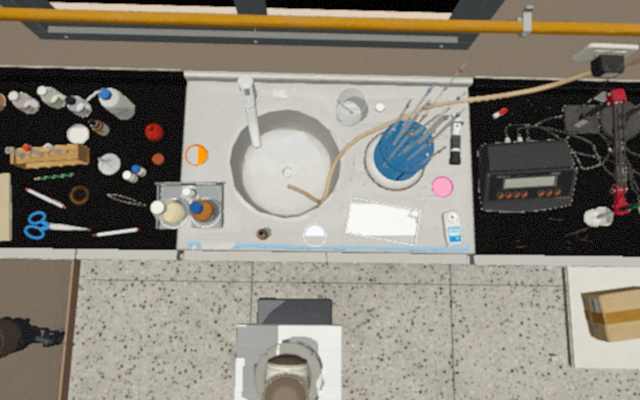

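The top view shows the caddy at (188,205) with the clear bottle at left and the blue-capped amber bottle at right. The vial is at (189,190), the dropper bottle at (263,233), the white dish at (315,234), and the tray at (383,220).

There are three dish candidates in the top view: orange (196,155), pink (443,187) and white porcelain (315,234). The white one fits the description. For the dropper bottle I take (263,233) on the worktop front edge, not the one on the black bench (side view 121,378). I'll confirm both in one enlarged crop.

```bash
python3 - <<'E'
import cv2,numpy as np
t=cv2.imread('pics/top0.png');s=cv2.imread('pics/side0.png')
a=cv2.resize(t[165:265,145:345],(800,400),interpolation=cv2.INTER_CUBIC)
cv2.imwrite('pics/ct.png',a)
b=cv2.resize(s[170:370,200:400],(600,600),interpolation=cv2.INTER_CUBIC)
cv2.imwrite('pics/cs.png',b)
E
python3 - <<'E'
from h import *
for n,u,v,z in [('top',188,205,0),('top',315,234,.012),('top',383,220,.018),('side',361,233,.012),('side',364,195,.018),('side',347,271,0),('top',263,233,.1)]: print(n,u,v,np.round(atz(n,u,v,z),3))
E
```

```text
top 188 205 [0.511 0.329 0.   ]
top 315 234 [ 0.425 -0.074  0.012]
top 383 220 [ 0.471 -0.287  0.018]
side 361 233 [ 0.426 -0.069  0.012]
side 364 195 [ 0.47  -0.266  0.018]
side 347 271 [0.42  0.094 0.   ]
top 263 233 [0.42 0.08 0.1 ]
```

View pics/ct.png

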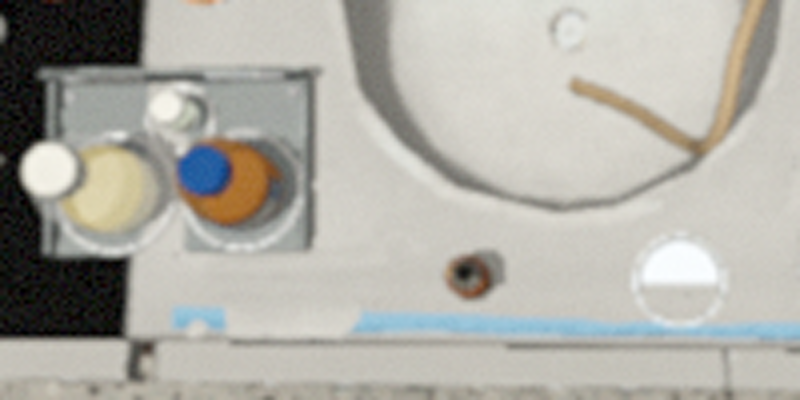

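View pics/cs.png

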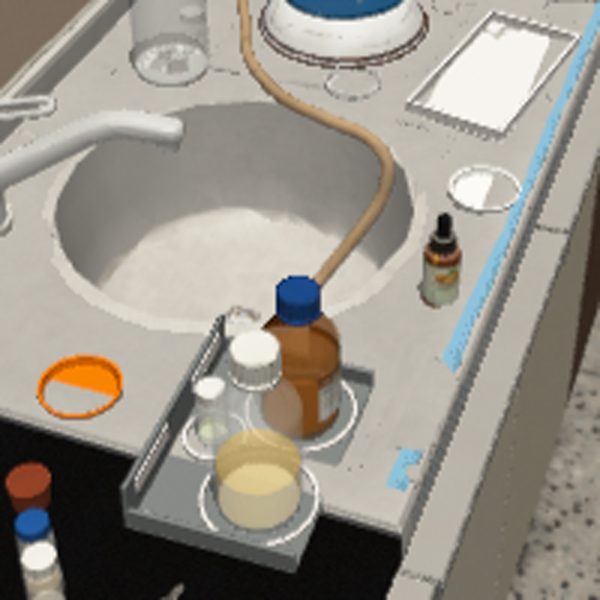

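```bash
cat >> h.py <<'E'
def tri(a,b):
    (o1,d1),(o2,d2)=ray('top',*a),ray('side',*b); A=np.c_[d1,-d2]; s=np.linalg.lstsq(A,o2-o1,rcond=None)[0]
    p,q=o1+s[0]*d1,o2+s[1]*d2; return (p+q)/2,np.linalg.norm(p-q)
E
python3 - <<'E'
from h import *
T=lambda u,v:(145+u/4-.4,165+v/4-.4)
S=lambda u,v:(200+u/3-.3,170+v/3-.3)
for n,a,b,z in [('clear',(50,170),(256,345),.174),('amber',(206,168),(299,287),.145),('vial',(172,108),(210,385),.064),('drop',(465,272),(446,217),.102),('dish',(680,280),(485,189),.012)]:
    p,e=tri(T(*a),S(*b)); print(n,np.round(p,3),round(e,4),'at z',np.round(atz('top',*T(*a),z)[:2],3),np.round(atz('side',*S(*b),z)[:2],3))
for c in [(45,72),(318,70)]: print('backwall',np.round(atz('top',*T(*c),.046),3))
for c in [(45,252),(312,250)]: print('front',np.round(atz('top',*T(*c),.015),3))
for n in('top','side'):
  ctrl.snapshot(n)
  m=ctrl.cut_out(n,'spill_tray')[0]['mask'].astype(np.uint8)
  c=max(cv2.findContours(m,0,2)[0],key=cv2.contourArea)
  w=np.array([atz(n,*p[0],.018)[:2]*1000 for p in c],np.float32); r=cv2.minAreaRect(w); print(n,r)
E
```

```text
clear [0.483 0.369 0.177] 0.0023 at z [0.482 0.369] [0.485 0.366]
amber [0.49  0.269 0.145] 0.0022 at z [0.489 0.269] [0.491 0.268]
vial [0.546 0.317 0.063] 0.0052 at z [0.544 0.316] [0.549 0.318]
drop [0.422 0.087 0.097] 0.0021 at z [0.421 0.087] [0.421 0.094]
dish [ 0.424 -0.072  0.011] 0.0024 at z [ 0.423 -0.073] [ 0.425 -0.071]
backwall [0.573 0.419 0.046]
backwall [0.578 0.21  0.046]
front [0.437 0.42  0.015]
front [0.442 0.214 0.015]
top ((469.2447204589844, -284.46453857421875), (228.3317413330078, 118.89713287353516), 81.45010375976562)
side ((468.824462890625, -278.09954833984375), (251.2080841064453, 121.95939636230469), 80.6638412475586)
```

```bash
python3 -m pendant '[[[-1,0,0,0,0,0,-5.2],[-1,0,0,0,0,0,-5.2],[-1,0,0,0,0,0,-5.2],[-1,2.6,2.6,0,0,0,0],[-1,2.6,2.6,0,0,0,0],[-1,2.6,2.6,0,0,0,0],[-1,2.6,2.6,0,0,0,0],[-1,2.6,2.6,0,0,0,0],[-1,2.6,2.6,0,0,0,0],[-1,2.6,2.6,0,0,0,0],[-1,2.6,2.6,0,0,0,0],[-1,0,0,0,0,0,0]]]' 60; python3 -c "
from workcell import ctrl;print(ctrl.grasp_offset)"
```

```text
clock: 2.0
position: [0.3796, 0.3894, 0.2316]
tcp_rot: [1.0, -0.004, 0.0, 0.0]
wrist_force: [-0.2, 0.6, -0.1]
gripper_width: 0.0851
finger_force: 0.0
0.0187
```

```bash
python3 -m pendant '[[[-1,2.7,3.0,0,0,0,0],[-1,2.7,3.0,0,0,0,0],[-1,2.7,3.0,0,0,0,0],[-1,2.8,3.1,0,0,0,0],[-1,0,0,0,0,0,0],[-1,0,0,2,0,0,0],[-1,0,0,2,0,0,0],[-1,0,0,2,0,0,0],[-1,0,0,0,0,0,0]]]'
python3 - <<'E'
from h import *
snap('side','s1')
E
```

```text
clock: 2.75
position: [0.4832, 0.2707, 0.1673]
tcp_rot: [1.0, -0.001, -0.003, 0.002]
wrist_force: [-0.2, -0.2, -0.4]
gripper_width: 0.0854
finger_force: 0.0
```

View pics/s1.png

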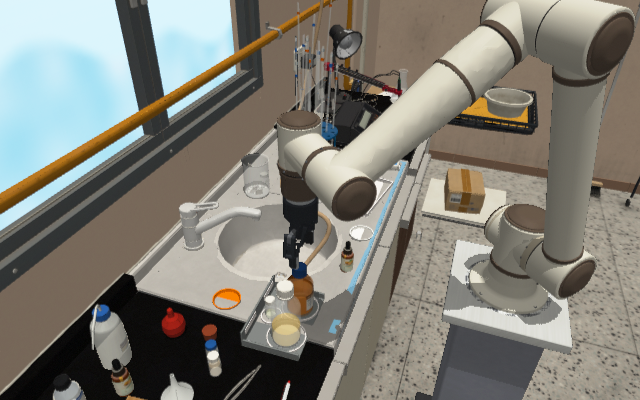

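The gripper is straight above the blue cap (299,270), clear of the clear bottle's cap (285,287). Next I descend and grip.

```bash
python3 -m pendant '[[[-1,0.5,0.2,1.5,0,0,0],[-1,0,0,2,0,0,0],[-1,0,0,1.5,0,0,0],[-1,0,0,0,0,0,0],[1,0,0,0,0,0,0],[1,0,0,0,0,0,0],[1,0,0,0,0,0,0],[1,0,0,0,0,0,0],[1,0,0,0,0,0,0],[1,0,0,0,0,0,0],[1,0,0,0,0,0,0],[1,0,0,0,0,0,0]]]' 60
```

```text
clock: 3.8
position: [0.4914, 0.271, 0.1231]
tcp_rot: [1.0, -0.0, 0.001, -0.001]
wrist_force: [0.3, 0.4, 6.0]
gripper_width: 0.0336
finger_force: 59.3
```

```bash
python3 -m pendant '[[[1,0,0,-1,0,0,0],[1,0,0,-2,0,0,0],[1,0,0,-2,0,0,0],[1,0,0,0,0,0,0]]]'
python3 - <<'E'
from h import *
im=snap('side','s2'); cv2.imwrite('pics/s2c.png',cv2.cvtColor(cv2.resize(im[190:350,220:380],(640,640),interpolation=2),4))
E
```

```text
clock: 4.13
position: [0.4921, 0.2715, 0.1753]
tcp_rot: [1.0, -0.0, 0.003, -0.002]
wrist_force: [1.4, 1.5, -1.8]
gripper_width: 0.0337
finger_force: 58.9
```

View pics/s2c.png

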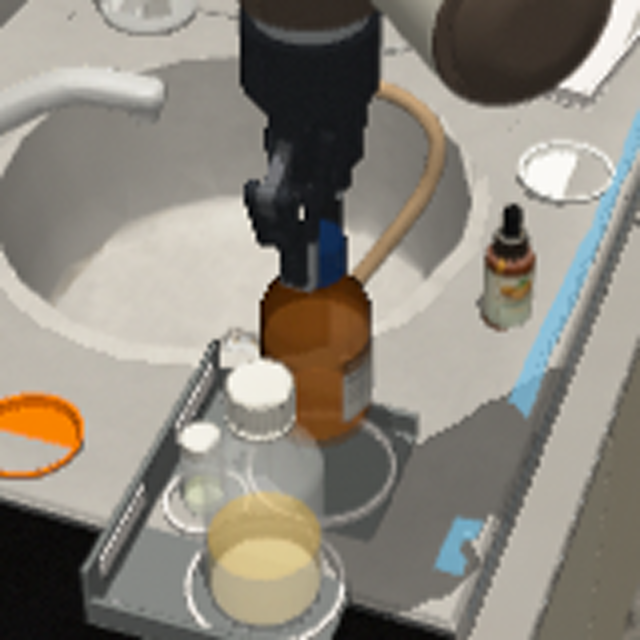

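The amber bottle hangs upright by its cap and is clear of its well rim. The caddy's right front well is now empty at crop (330,470). I carry it to the far half of the tray.

```bash
python3 -m pendant '[[[1,0,1,-2,0,0,0],[1,0,2,-2,0,0,0],[1,0,3,-2,0,0,0],[1,-0.2,3.5,-1,0,0,0],[1,-0.2,3.5,0,0,0,0],[1,-0.2,3.5,0,0,0,0],[1,-0.2,3.5,0,0,0,0],[1,-0.2,3.5,0,0,0,0],[1,-0.2,3.5,0,0,0,0],[1,-0.2,3.5,0,0,0,0],[1,-0.2,3.5,0,0,0,0],[1,-0.2,3.5,0,0,0,0]]]'; python3 -m pendant '[[[1,-0.2,3.5,0,0,0,0],[1,-0.2,3.5,0,0,0,0],[1,-0.2,3.5,0,0,0,0],[1,-0.2,3.5,0,0,0,0],[1,-0.2,3.5,0,0,0,0],[1,-0.2,2.5,0,0,0,0],[1,0,1,0,0,0,0],[1,0,0,0,0,0,0],[1,0,0,0,0,0,0]]]'
```

```text
clock: 5.18
position: [0.4701, -0.1061, 0.2397]
tcp_rot: [1.0, -0.001, -0.002, -0.0]
wrist_force: [1.4, -1.0, -1.7]
gripper_width: 0.0336
finger_force: 59.3
clock: 5.93
position: [0.4587, -0.3143, 0.2397]
tcp_rot: [1.0, -0.001, -0.001, -0.001]
wrist_force: [-0.3, -0.4, -3.4]
gripper_width: 0.0338
finger_force: 59.4
```

```bash
python3 -m pendant '[[[1,0.2,1,0,0,0,0],[1,0,1.1,0,0,0,0],[1,0,0,2.5,0,0,0],[1,0,0,3,0,0,0],[1,0,0,3,0,0,0],[1,0,0,2,0,0,0],[1,0,0,0.6,0,0,0],[1,0,0,0,0,0,0],[1,0,0,0.3,0,0,0],[1,0,0,0.3,0,0,0],[1,0,0,0,0,0,0]]]'
```

```text
clock: 6.85
position: [0.4622, -0.3358, 0.1253]
tcp_rot: [1.0, -0.001, 0.001, 0.0]
wrist_force: [-0.9, -0.8, -1.9]
gripper_width: 0.0333
finger_force: 59.4
```

Run:
```python
from h import *
im=snap('top','t3'); cv2.imwrite('pics/t3c.png',cv2.cvtColor(cv2.resize(im[150:270,280:480],(800,480),interpolation=2),4))
```

```text
(no output)
```

View pics/t3c.png

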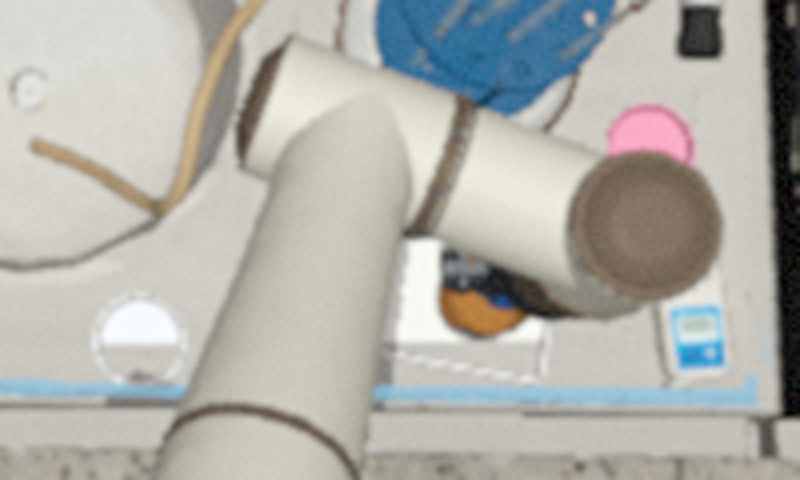

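The amber bottle at crop (485,305) hangs inside the tray with space to the right wall and the front wall. I lower it to contact and release.

```bash
python3 -m pendant '[[[1,0,0,0.2,0,0,0],[1,0,0,0.2,0,0,0],[1,0,0,0,0,0,0],[1,0,0,0,0,0,0]]]'
```

```text
clock: 7.23
position: [0.4619, -0.336, 0.1212]
tcp_rot: [1.0, -0.001, 0.001, 0.0]
wrist_force: [0.3, 0.4, 1.6]
gripper_width: 0.034
finger_force: 59.9
```

Contact shows in the force change of about 4 N. I release and rise.

```bash
python3 -m pendant '[[[1,0,0,0,0,0,0],[0.3,0,0,0,0,0,0],[0,0,0,0,0,0,0],[-1,0,0,0,0,0,0],[-1,0,0,0,0,0,0],[-1,0,0,0,0,0,0],[-1,0,0,0,0,0,0],[-1,0,0,-2,0,0,0],[-1,0,0,-3,0,0,0],[-1,0,0,-3,0,0,0],[-1,0,-2,-1.5,0,0,0],[-1,0,-3,0,0,0,0]]]'; python3 -m pendant '[[[-1,0,-3.9,0,0,0,0],[-1,0,-3.9,0,0,0,0],[-1,0,-3.9,0,0,0,0],[-1,0.2,-3.9,0,0,0,0],[-1,0.2,-3.9,0,0,0,0],[-1,0.2,-3.9,0,0,0,0],[-1,0.2,-3.9,0,0,0,0],[-1,0.2,-3.9,0,0,0,0],[-1,0.2,-3.9,0,0,0,0],[-1,0.2,-3.9,0,0,0,0],[-1,0.2,-3.9,0,0,0,0],[-1,0.2,-3.9,0,0,0,0]]]'
```

```text
clock: 8.23
position: [0.4638, -0.2876, 0.2195]
tcp_rot: [1.0, -0.002, 0.004, 0.002]
wrist_force: [1.9, 0.4, 0.8]
gripper_width: 0.0855
finger_force: 0.0
clock: 9.23
position: [0.4799, 0.1843, 0.2155]
tcp_rot: [1.0, -0.001, 0.0, -0.0]
wrist_force: [-0.2, -0.4, 0.0]
gripper_width: 0.0854
finger_force: 0.0
```

```bash
python3 -m pendant '[[[-1,0.1,-3.5,0,0,0,0],[-1,0.1,-3.5,0,0,0,0],[-1,0,-3.5,0,0,0,0],[-1,0,-3.5,0,0,0,0],[-1,0,-3,0,0,0,0],[-1,0,0,0,0,0,0],[-1,0,0,0,0,0,0]]]'
python3 - <<'E'
from h import *
im=snap('side','s4'); t=snap('top','t4')
a=cv2.resize(im[150:350,220:420],(400,400),interpolation=2);b=cv2.resize(t[165:285,345:445],(333,400),interpolation=2)
cv2.imwrite('pics/c4.png',cv2.cvtColor(np.hstack([a,b]),4))
for q in('amber_bottle_mid','clear_bottle_mid'):
  for n in('side','top'): print(q,n,[(np.round(d['bbox']).tolist(),round(d['p'],2)) for d in ctrl.cut_out(n,q)[:2]])
E
```

```text
clock: 9.82
position: [0.4821, 0.3536, 0.2144]
tcp_rot: [1.0, 0.0, -0.0, 0.0]
wrist_force: [0.9, -0.7, -0.3]
gripper_width: 0.0853
finger_force: 0.0
amber_bottle_mid side []
amber_bottle_mid top [([400.0, 222.0, 30.0, 24.0], 0.77)]
clear_bottle_mid side []
clear_bottle_mid top [([167.0, 215.0, 35.0, 18.0], 0.82)]
```

View pics/c4.png

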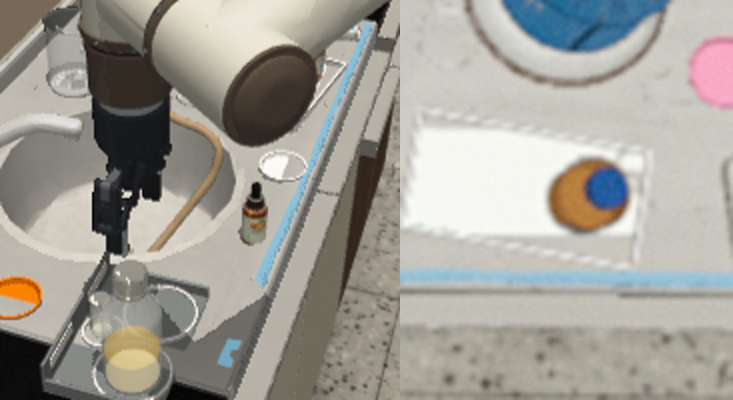

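The amber bottle stands upright inside the tray's right half, cap at top (407,221). The gripper is above the clear bottle and slightly short in y. Correct, descend, grip.

```bash
python3 -m pendant '[[[-1,0.3,-1.3,0,0,0,0],[-1,0,0,2,0,0,0],[-1,0,0,3,0,0,0],[-1,0,0,1.8,0,0,0],[-1,0,0,0,0,0,0],[1,0,0,0,0,0,0],[1,0,0,0,0,0,0],[1,0,0,0,0,0,0],[1,0,0,0,0,0,0],[1,0,0,0,0,0,0],[1,0,0,0,0,0,0],[1,0,0,0,0,0,0]]]' 60; python3 -c "
from h import *
print(atz('top',407.1,221.2,.143))"
```

```text
clock: 11.12
position: [0.4865, 0.3665, 0.1495]
tcp_rot: [1.0, -0.0, 0.002, -0.002]
wrist_force: [-1.0, 1.3, 5.8]
gripper_width: 0.035
finger_force: 60.1
[ 0.45695712 -0.33455559  0.143     ]
```

```bash
python3 -m pendant '[[[1,0,0,-1,0,0,0],[1,0,0,-2.5,0,0,0],[1,0,0,-3,0,0,0],[1,0,1,-3,0,0,0],[1,0,2,-2.5,0,0,0],[1,0,3,-0.5,0,0,0],[1,0,3.5,0,0,0,0],[1,0,3.5,0,0,0,0],[1,0,3.5,0,0,0,0],[1,0,3.5,0,0,0,0],[1,0,3.5,0,0,0,0],[1,0,3.5,0,0,0,0]]]'; python3 -m pendant '[[[1,-0.1,3.5,0,0,0,0],[1,-0.1,3.5,0,0,0,0],[1,-0.1,3.5,0,0,0,0],[1,-0.1,3.5,0,0,0,0],[1,-0.1,3.5,0,0,0,0],[1,-0.1,3.5,0,0,0,0],[1,-0.1,3.5,0,0,0,0],[1,-0.1,3,0,0,0,0],[1,0,2,0,0,0,0],[1,0,1,0,0,0,0],[1,0,0,0,0,0,0],[1,0,0,0,0,0,0]]]'
```

```text
clock: 12.12
position: [0.4834, 0.0933, 0.2713]
tcp_rot: [1.0, -0.001, -0.002, 0.0]
wrist_force: [1.1, 0.9, -4.2]
gripper_width: 0.0351
finger_force: 60.3
clock: 13.12
position: [0.4758, -0.2095, 0.2714]
tcp_rot: [1.0, -0.001, -0.001, -0.001]
wrist_force: [0.4, 0.2, -5.0]
gripper_width: 0.0352
finger_force: 60.4
```

```bash
python3 -m pendant '[[[1,0,1,0,0,0,0],[1,0,1,0,0,0,0],[1,0,0,2.5,0,0,0],[1,0,0,3,0,0,0],[1,0,0,3,0,0,0],[1,0,0,2.5,0,0,0],[1,0,0,0.9,0,0,0],[1,0,0,0,0,0,0],[1,0,0,0.2,0,0,0],[1,0,0,0.2,0,0,0],[1,0,0,0,0,0,0],[1,0,0,0,0,0,0]]]'
```

```text
clock: 14.12
position: [0.4774, -0.2298, 0.1506]
tcp_rot: [1.0, -0.001, 0.001, 0.0]
wrist_force: [-0.4, 0.3, -3.8]
gripper_width: 0.035
finger_force: 60.6
```

```bash
python3 -m pendant '[[[1,0,0,0.2,0,0,0],[1,0,0,0.2,0,0,0],[1,0,0,0,0,0,0],[1,0,0,0,0,0,0]]]'
```

```text
clock: 14.45
position: [0.4779, -0.2299, 0.1474]
tcp_rot: [1.0, -0.0, 0.002, 0.001]
wrist_force: [-1.3, 2.6, 5.7]
gripper_width: 0.0352
finger_force: 61.8
```

```bash
python3 -m pendant '[[[0.3,0,0,0,0,0,0],[0,0,0,0,0,0,0],[-1,0,0,0,0,0,0],[-1,0,0,0,0,0,0],[-1,0,0,0,0,0,0],[-1,0,0,0,0,0,0],[-1,0,0,-2,0,0,0],[-1,0,0,-3,0,0,0],[-1,0,0,-2,0,0,0],[-1,0,-2,0,0,0,0],[-1,0.5,-3.5,0,0,0,0],[-1,0.5,-3.9,0,0,0,0]]]'; python3 -m pendant '[[[-1,0.5,-3.9,0,0,0,0],[-1,0.5,-3.9,0,0,0,0],[-1,0.5,-3.9,0,0,0,0],[-1,0.5,-3.9,0,0,0,0],[-1,0.5,-3.9,0,0,0,0],[-1,0.5,-3.9,0,0,0,0],[-1,0.5,-3.9,0,0,0,0],[-1,0.5,-3.9,0,0,0,0],[-1,0.5,-3.9,0,0,0,0],[-1,0.5,-3.5,0,0,0,0],[-1,0,0,0,0,0,0],[-1,0,0,0,0,0,0]]]'
```

```text
clock: 15.45
position: [0.4868, -0.1356, 0.2157]
tcp_rot: [1.0, -0.002, 0.001, 0.0]
wrist_force: [1.0, 0.4, -0.1]
gripper_width: 0.0852
finger_force: 0.0
clock: 16.45
position: [0.5372, 0.252, 0.2144]
tcp_rot: [1.0, 0.001, -0.001, 0.0]
wrist_force: [-1.0, -0.7, -0.1]
gripper_width: 0.0855
finger_force: 0.0
```

Run:
```python
from h import *
for n in('side','top'):
  snap(n,n+'5')
  for q in('amber_bottle_mid','clear_bottle_mid','sample_vial_mid'): print(q,n,[(np.round(d['bbox']).tolist(),round(d['p'],2)) for d in ctrl.cut_out(n,q)[:2]])
a=cv2.imread('pics/side5.png')[230:380,210:360];b=cv2.imread('pics/top5.png')[160:260,150:450]
b=cv2.resize(b,(750,250),interpolation=2)
a=cv2.resize(a,(340,340),interpolation=2)
c=np.zeros((590,750,3),np.uint8);c[:340,:340]=a;c[340:]=b;cv2.imwrite('pics/c5.png',c)
```

```text
amber_bottle_mid side [([376.0, 172.0, 14.0, 47.0], 0.91)]
clear_bottle_mid side [([360.0, 184.0, 24.0, 56.0], 0.71)]
sample_vial_mid side [([271.0, 309.0, 18.0, 26.0], 0.66)]
amber_bottle_mid top [([402.0, 222.0, 26.0, 20.0], 0.62)]
clear_bottle_mid top [([368.0, 219.0, 26.0, 24.0], 0.96)]
sample_vial_mid top [([188.0, 194.0, 16.0, 8.0], 0.43)]
```

View pics/c5.png

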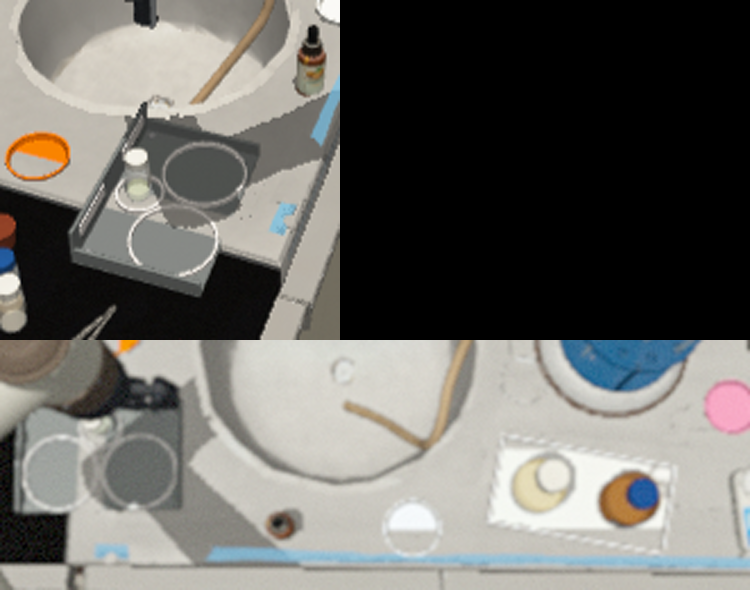

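Both bottles stand upright in the tray, caps at top (371,214) and (407,221). The vial is alone in the back well, side (270,299), and both front rings are clear. I refine the vial and well centres.

Run:
```python
from h import *
S=lambda u,v:(210+u/2.267-.3,230+v/2.267-.3); T=lambda u,v:(150+u/2.5-.3,160+(v-340)/2.5-.3)
for n,p,z in[('L',(173,241),.012),('R',(204,174),.012),('back',(139,193),.012),('vialcap',(136,156),.064)]: print(n,np.round(atz('side',*S(*p),z),3))
for n,p,z in[('L',(62,472),.012),('R',(140,470),.012),('clearcap',(555,474),.172),('ambercap',(642,493),.143),('dish',(413,528),.012)]: print('t',n,np.round(atz('top',*T(*p),z),3))
```

```text
L [0.486 0.37  0.012]
R [0.49  0.272 0.012]
back [0.546 0.322 0.012]
vialcap [0.548 0.319 0.064]
t L [0.485 0.366 0.012]
t R [0.489 0.269 0.012]
t clearcap [ 0.475 -0.229  0.172]
t ambercap [ 0.458 -0.333  0.143]
t dish [ 0.422 -0.074  0.012]
```

```bash
python3 -m pendant '[[[-1,0.4,-2.5,0,0,0,0],[-1,0.4,-2.5,0,0,0,0],[-1,0,-1.5,1,0,0,0],[-1,0,0,3,0,0,0],[-1,0,0,3.5,0,0,0],[-1,0,0,3.5,0,0,0],[-1,0,0,1.5,0,0,0],[-1,0,0,0,0,0,0],[-1,0,0,0,0,0,0]]]' 20
```

```text
clock: 17.6
position: [0.5451, 0.3146, 0.0893]
tcp_rot: [1.0, -0.001, -0.001, 0.001]
wrist_force: [1.0, -0.2, 0.4]
gripper_width: 0.0856
finger_force: 0.0
```

```bash
python3 -m pendant '[[[-1,0.2,-0.4,2,0,0,0],[-1,0,0,2,0,0,0],[-1,0,0,2,0,0,0],[-1,0,0,0.3,0,0,0],[-1,0,0,0,0,0,0],[0,0,0,0,0,0,0],[0.3,0,0,0,0,0,0],[1,0,0,0,0,0,0],[1,0,0,0,0,0,0],[1,0,0,0,0,0,0],[1,0,0,0,0,0,0],[1,0,0,0,0,0,0]]]' 20
```

```text
clock: 18.6
position: [0.5479, 0.3196, 0.0283]
tcp_rot: [1.0, -0.001, 0.001, -0.0]
wrist_force: [-0.3, -0.0, 5.7]
gripper_width: 0.026
finger_force: 20.9
```

```bash
python3 -m pendant '[[[1,0,0,-1,0,0,0],[1,0,0,-2,0,0,0],[1,0,0,-3,0,0,0],[1,0,0,-3.5,0,0,0],[1,0,0,-3,0,0,0],[1,-0.3,1,-2,0,0,0],[1,-0.8,2.5,0,0,0,0],[1,-1.1,3.5,0,0,0,0],[1,-1.1,3.5,0,0,0,0],[1,-1.1,3.5,0,0,0,0],[1,-1.1,3.5,0,0,0,0],[1,-1.1,3.5,0,0,0,0]]]' 25; python3 -m pendant '[[[1,-1.1,3.5,0,0,0,0],[1,-1.1,3.5,0,0,0,0],[1,-1.1,3.5,0,0,0,0],[1,-1.1,3.5,0,0,0,0],[1,-0.7,2,0,0,0,0],[1,-0.3,1,0,0,0,0],[1,0,0,0,0,0,0],[1,0,0,0,0,0,0]]]'
```

```text
clock: 19.6
position: [0.4801, 0.1077, 0.1727]
tcp_rot: [1.0, -0.001, 0.0, -0.0]
wrist_force: [1.0, -0.1, -0.0]
gripper_width: 0.0263
finger_force: 24.6
clock: 20.27
position: [0.4272, -0.0606, 0.1727]
tcp_rot: [1.0, -0.001, 0.0, -0.0]
wrist_force: [0.6, 0.1, -0.3]
gripper_width: 0.0259
finger_force: 24.7
```

```bash
python3 -m pendant '[[[1,-0.4,1.2,0,0,0,0],[1,0,0,2.5,0,0,0],[1,0,0,3,0,0,0],[1,0,0,3,0,0,0],[1,0,0,3,0,0,0],[1,0,0,2,0,0,0],[1,0,0,0.5,0,0,0],[1,0,0,0,0,0,0],[1,0,0,0.2,0,0,0],[1,0,0,0,0,0,0],[1,0,0,0,0,0,0]]]'
```

```text
clock: 21.18
position: [0.424, -0.0722, 0.0315]
tcp_rot: [1.0, -0.0, 0.001, -0.0]
wrist_force: [-0.3, -0.3, -1.0]
gripper_width: 0.0261
finger_force: 24.7
```

```bash
python3 -m pendant '[[[1,0,0,0.2,0,0,0],[1,0,0,0.2,0,0,0],[1,0,0,0.1,0,0,0],[1,0,0,0,0,0,0],[1,0,0,0,0,0,0]]]'
```

```text
clock: 21.6
position: [0.4233, -0.0726, 0.0262]
tcp_rot: [1.0, -0.001, 0.001, -0.0]
wrist_force: [-1.9, 1.0, 7.3]
gripper_width: 0.0264
finger_force: 25.4
```

```bash
python3 -m pendant '[[[0.5,0,0,0,0,0,0],[0.3,0,0,0,0,0,0],[0,0,0,0,0,0,0],[-0.5,0,0,0,0,0,0],[-1,0,0,0,0,0,0],[-1,0,0,0,0,0,0],[-1,0,0,-1.5,0,0,0],[-1,0,0,-3,0,0,0],[-1,0,0,-4,0,0,0],[-1,0,0,-3.5,0,0,0],[-1,0,-2,0,0,0,0],[-1,0,-3.5,0,0,0,0]]]'; python3 -m pendant '[[[-1,0,-3.5,0,0,0,0],[-1,0,-3.5,0,0,0,0],[-1,0,-2.5,0,0,0,0],[-1,0,-1,0,0,0,0],[-1,0,0,0,0,0,0],[-1,0,0,0,0,0,0]]]'
python3 - <<'E'
from h import *
for n in('side','top'): snap(n,n+'6')
a=cv2.imread('pics/side6.png')[180:300,300:420];b=cv2.imread('pics/top6.png')[200:260,240:340]
cv2.imwrite('pics/c6.png',np.hstack([cv2.resize(a,(360,360),interpolation=2),cv2.resize(b,(400,240),interpolation=2) if 0 else cv2.copyMakeBorder(cv2.resize(b,(400,240),interpolation=2),0,120,0,0,0)]))
E
```

```text
clock: 22.6
position: [0.4241, -0.018, 0.1476]
tcp_rot: [1.0, -0.003, 0.003, -0.001]
wrist_force: [1.1, 0.9, -0.8]
gripper_width: 0.0853
finger_force: 0.0
clock: 23.1
position: [0.4227, 0.0872, 0.145]
tcp_rot: [1.0, -0.0, -0.001, 0.0]
wrist_force: [0.0, 0.1, 0.3]
gripper_width: 0.0855
finger_force: 0.0
```

View pics/c6.png

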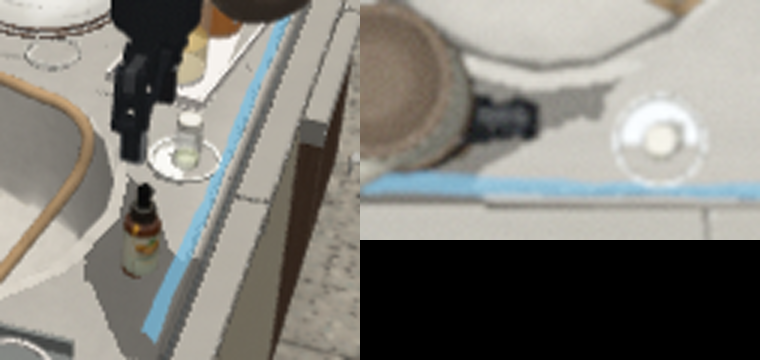

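The vial stands upright in the white dish, side crop (188,140). The gripper is straight above the dropper bottle (145,230). I descend and grip the body just below the collar.

```bash
python3 -m pendant '[[[-1,-0.1,0,2.5,0,0,0],[-1,0,0,3,0,0,0],[-1,0,0,3,0,0,0],[-1,0,0,2.3,0,0,0],[-1,0,0,0,0,0,0],[0,0,0,0,0,0,0],[0.2,0,0,0,0,0,0],[1,0,0,0,0,0,0],[1,0,0,0,0,0,0],[1,0,0,0,0,0,0],[1,0,0,0,0,0,0],[1,0,0,0,0,0,0]]]' 30
```

```text
clock: 24.2
position: [0.4232, 0.088, 0.0387]
tcp_rot: [1.0, -0.0, 0.001, -0.001]
wrist_force: [-0.4, -0.7, 7.2]
gripper_width: 0.0312
finger_force: 29.5
```

```bash
python3 -m pendant '[[[1,0,0,-1,0,0,0],[1,0,0,-2.5,0,0,0],[1,0,0,-3,0,0,0],[1,0,0,-2.5,0,0,0],[1,0.7,-1.5,0,0,0,0],[1,1.5,-3,0,0,0,0],[1,1.8,-3.3,0,0,0,0],[1,1.8,-3.3,0,0,0,0],[1,1.8,-3.3,0,0,0,0],[1,1.8,-3.3,0,0,0,0],[1,1.5,-2.5,0,0,0,0],[1,0.8,-1.5,0,0,0,0]]]'; python3 -m pendant '[[[1,0,0,0,0,0,0],[1,0,0,0,0,0,0]]]'
```

```text
clock: 25.2
position: [0.5407, 0.3075, 0.1263]
tcp_rot: [1.0, 0.0, 0.0, -0.0]
wrist_force: [0.2, 0.1, -0.9]
gripper_width: 0.0311
finger_force: 30.1
clock: 25.37
position: [0.5389, 0.3048, 0.1259]
tcp_rot: [1.0, -0.0, -0.001, 0.001]
wrist_force: [0.1, 0.6, -1.1]
gripper_width: 0.0312
finger_force: 30.1
```

```bash
python3 -m pendant '[[[1,0.6,-1.4,0,0,0,0],[1,0,0,1.5,0,0,0],[1,0,0,2,0,0,0],[1,0,0,2,0,0,0],[1,0,0,1,0,0,0],[1,0,0,0,0,0,0],[1,0,0,0,0,0,0]]]'
python3 - <<'E'
from h import *
for n in('side',): snap(n,n+'7')
a=cv2.imread('pics/side7.png')[230:360,220:350]
cv2.imwrite('pics/c7.png',cv2.resize(a,(520,520),interpolation=2))
E
```

```text
clock: 25.95
position: [0.5453, 0.3175, 0.0623]
tcp_rot: [1.0, -0.001, -0.0, 0.0]
wrist_force: [0.8, -0.4, -1.0]
gripper_width: 0.0315
finger_force: 30.1
```

View pics/c7.png

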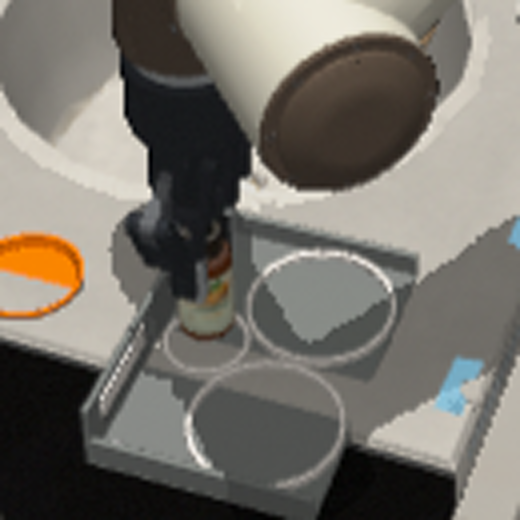

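The bottle's base at crop (207,330) hangs over the back well ring (206,340). I lower it.

```bash
python3 -m pendant '[[[1,0,0,0.7,0,0,0],[1,0,0,0.5,0,0,0],[1,0,0,0.2,0,0,0],[1,0,0,0.2,0,0,0],[1,0,0,0,0,0,0],[1,0,0,0,0,0,0]]]'
```

```text
clock: 26.5
position: [0.5455, 0.3182, 0.0463]
tcp_rot: [1.0, -0.001, 0.0, 0.0]
wrist_force: [0.2, 0.3, -1.5]
gripper_width: 0.031
finger_force: 30.1
```

```bash
python3 -m pendant '[[[1,0,0,0.2,0,0,0],[1,0,0,0.1,0,0,0],[1,0,0,0,0,0,0],[1,0,0,0,0,0,0]]]'
```

```text
clock: 26.83
position: [0.5461, 0.3186, 0.0448]
tcp_rot: [1.0, -0.0, 0.001, -0.0]
wrist_force: [-1.1, -1.2, 5.0]
gripper_width: 0.0316
finger_force: 30.5
```

```bash
python3 -m pendant '[[[0.3,0,0,0,0,0,0],[0.1,0,0,0,0,0,0],[-0.5,0,0,0,0,0,0],[-1,0,0,0,0,0,0],[-1,0,0,0,0,0,0],[-1,0,0,-1.5,0,0,0],[-1,0,0,-3,0,0,0],[-1,0,0,-4,0,0,0],[-1,0,0,-4,0,0,0],[-1,0,0,-4,0,0,0],[-1,-0.5,2.5,-1,0,0,0],[-1,-0.5,3.5,0,0,0,0]]]'; python3 -m pendant '[[[-1,-0.5,3.9,0,0,0,0],[-1,-0.5,3.9,0,0,0,0],[-1,-0.5,3.9,0,0,0,0],[-1,-0.5,3.9,0,0,0,0],[-1,-0.5,3.9,0,0,0,0],[-1,-0.5,3.9,0,0,0,0],[-1,-0.5,3.9,0,0,0,0],[-1,-0.5,3.9,0,0,0,0],[-1,-0.5,3.9,0,0,0,0],[-1,-0.5,3.9,0,0,0,0],[-1,-0.5,3.9,0,0,0,0],[-1,-0.5,3.9,0,0,0,0]]]';  python3 -m pendant '[[[-1,0,1,0,0,0,0],[-1,0,0,0,0,0,0],[-1,0,0,0,0,0,0]]]'
```

```text
clock: 27.83
position: [0.5374, 0.2608, 0.2228]
tcp_rot: [1.0, 0.001, 0.004, -0.003]
wrist_force: [-0.0, -0.8, 0.3]
gripper_width: 0.0853
finger_force: 0.0
clock: 28.83
position: [0.474, -0.2115, 0.2184]
tcp_rot: [1.0, -0.001, 0.0, 0.0]
wrist_force: [1.0, -0.5, 0.1]
gripper_width: 0.0856
finger_force: 0.0
clock: 29.08
position: [0.4744, -0.22, 0.218]
tcp_rot: [1.0, -0.002, -0.0, -0.0]
wrist_force: [0.0, -0.1, -0.6]
gripper_width: 0.0854
finger_force: 0.0
```

```bash
python3 - <<'E'
from h import *
snap('side','side8'); print([(np.round(d['bbox']).tolist(),round(d['p'],2)) for d in ctrl.cut_out('side','dropper_bottle_mid')[:3]], proj('side',(.545,.319,.108)),proj('side',(.545,.319,.006)))
E
python3 -m pendant '[[[-1,0.2,0.95,1,0,0,0],[-1,0,0,2.5,0,0,0],[-1,0,0,2.5,0,0,0],[-1,0,0,1,0,0,0],[-1,0,0,0,0,0,0],[1,0,0,0,0,0,0],[1,0,0,0,0,0,0],[1,0,0,0,0,0,0],[1,0,0,0,0,0,0],[1,0,0,0,0,0,0],[1,0,0,0,0,0,0],[1,0,0,0,0,0,0]]]' 60
```

```text
[([270.0, 304.0, 13.0, 31.0], 0.64)] [270.10484771 285.49061229] [271.98321125 315.60500388]
clock: 30.18
position: [0.4774, -0.2293, 0.1499]
tcp_rot: [1.0, -0.001, 0.001, 0.0]
wrist_force: [-1.6, 2.4, 5.6]
gripper_width: 0.0352
finger_force: 60.2
```

```bash
python3 -m pendant '[[[1,0,0,-1,0,0,0],[1,0,0,-2.5,0,0,0],[1,0,0,-3,0,0,0],[1,0,0,-3,0,0,0],[1,0,-1.5,-2.5,0,0,0],[1,0,-3,-0.5,0,0,0],[1,0,-3.5,0,0,0,0],[1,0,-3.5,0,0,0,0],[1,0,-3.5,0,0,0,0],[1,0,-3.5,0,0,0,0],[1,0,-3.5,0,0,0,0],[1,0,-3.5,0,0,0,0]]]'; python3 -m pendant '[[[1,0.1,-3.5,0,0,0,0],[1,0.1,-3.5,0,0,0,0],[1,0.1,-3.5,0,0,0,0],[1,0.1,-3.5,0,0,0,0],[1,0.1,-3.5,0,0,0,0],[1,0.1,-3.5,0,0,0,0],[1,0.1,-3.5,0,0,0,0],[1,0,-3.5,0,0,0,0],[1,0,-2.5,0,0,0,0],[1,0,-1.5,0,0,0,0],[1,0,0,0,0,0,0],[1,0,0,0,0,0,0]]]'
```

```text
clock: 31.18
position: [0.4756, 0.0273, 0.2728]
tcp_rot: [1.0, -0.001, -0.001, -0.0]
wrist_force: [0.7, 0.0, -5.2]
gripper_width: 0.0348
finger_force: 61.1
clock: 32.18
position: [0.4837, 0.3457, 0.2721]
tcp_rot: [1.0, -0.0, -0.001, 0.001]
wrist_force: [-0.5, 0.3, -4.7]
gripper_width: 0.0351
finger_force: 61.2
```

Another 2.2 cm in y and 0.2 cm in x, then lower to about 0.155.

```bash
python3 -m pendant '[[[1,0.2,-1.1,0,0,0,0],[1,0,-1.1,0,0,0,0],[1,0,0,2.5,0,0,0],[1,0,0,3,0,0,0],[1,0,0,3,0,0,0],[1,0,0,2.2,0,0,0],[1,0,0,0.5,0,0,0],[1,0,0,0,0,0,0],[1,0,0,0.2,0,0,0],[1,0,0,0.2,0,0,0],[1,0,0,0,0,0,0],[1,0,0,0,0,0,0]]]'
```

```text
clock: 33.18
position: [0.487, 0.3682, 0.1586]
tcp_rot: [1.0, -0.001, 0.001, -0.001]
wrist_force: [-0.1, 0.5, -5.0]
gripper_width: 0.0347
finger_force: 61.3
```

```bash
python3 -m pendant '[[[1,0,0,0.3,0,0,0],[1,0,0,0.2,0,0,0],[1,0,0,0.2,0,0,0],[1,0,0,0,0,0,0],[1,0,0,0,0,0,0]]]'
```

```text
clock: 33.6
position: [0.4871, 0.3682, 0.1521]
tcp_rot: [1.0, -0.0, 0.001, -0.001]
wrist_force: [-1.6, -0.5, 5.4]
gripper_width: 0.0346
finger_force: 62.5
```

```bash
python3 -m pendant '[[[0.3,0,0,0,0,0,0],[0,0,0,0,0,0,0],[-1,0,0,0,0,0,0],[-1,0,0,0,0,0,0],[-1,0,0,0,0,0,0],[-1,0,0,0,0,0,0],[-1,0,0,-2,0,0,0],[-1,0,0,-3,0,0,0],[-1,0,0,-2,0,0,0],[-1,0,2,0,0,0,0],[-1,0,3.5,0,0,0,0],[-1,0,3.9,0,0,0,0]]]'; python3 -m pendant '[[[-1,-0.2,3.9,0,0,0,0],[-1,-0.2,3.9,0,0,0,0],[-1,-0.2,3.9,0,0,0,0],[-1,-0.2,3.9,0,0,0,0],[-1,-0.2,3.9,0,0,0,0],[-1,-0.2,3.9,0,0,0,0],[-1,-0.2,3.9,0,0,0,0],[-1,-0.2,3.9,0,0,0,0],[-1,-0.2,3.9,0,0,0,0],[-1,-0.2,3.9,0,0,0,0],[-1,-0.2,3.9,0,0,0,0],[-1,-0.2,3.9,0,0,0,0]]]';  python3 -m pendant '[[[-1,0,3.5,0,0,0,0],[-1,0,3.5,0,0,0,0],[-1,0,3.5,0,0,0,0],[-1,0,2.5,0,0,0,0],[-1,0,0,0,0,0,0],[-1,0,0,0,0,0,0]]]'
```

```text
clock: 34.6
position: [0.4864, 0.274, 0.2203]
tcp_rot: [1.0, 0.0, 0.0, -0.0]
wrist_force: [0.5, -0.8, -0.6]
gripper_width: 0.0856
finger_force: 0.0
clock: 35.6
position: [0.4613, -0.1961, 0.2206]
tcp_rot: [1.0, -0.001, 0.0, 0.0]
wrist_force: [2.2, -0.0, -1.0]
gripper_width: 0.0855
finger_force: 0.0
clock: 36.1
position: [0.461, -0.3254, 0.2196]
tcp_rot: [1.0, -0.002, -0.0, -0.0]
wrist_force: [-0.2, -0.6, 0.2]
gripper_width: 0.0854
finger_force: 0.0
```

```bash
python3 -m pendant '[[[-1,0,1,1.5,0,0,0],[-1,0,0,3,0,0,0],[-1,0,0,3,0,0,0],[-1,0,0,2.2,0,0,0],[-1,0,0,0,0,0,0],[1,0,0,0,0,0,0],[1,0,0,0,0,0,0],[1,0,0,0,0,0,0],[1,0,0,0,0,0,0],[1,0,0,0,0,0,0],[1,0,0,0,0,0,0],[1,0,0,0,0,0,0]]]' 60
python3 - <<'E'
from h import *
snap('side','side9')
a=cv2.imread('pics/side9.png')[160:360,220:420]
cv2.imwrite('pics/c9.png',cv2.resize(a,(600,600),interpolation=2))
E
```

```text
clock: 37.1
position: [0.4627, -0.3349, 0.1256]
tcp_rot: [1.0, -0.0, 0.002, 0.001]
wrist_force: [-0.3, -0.6, 5.4]
gripper_width: 0.033
finger_force: 59.5
```

View pics/c9.png

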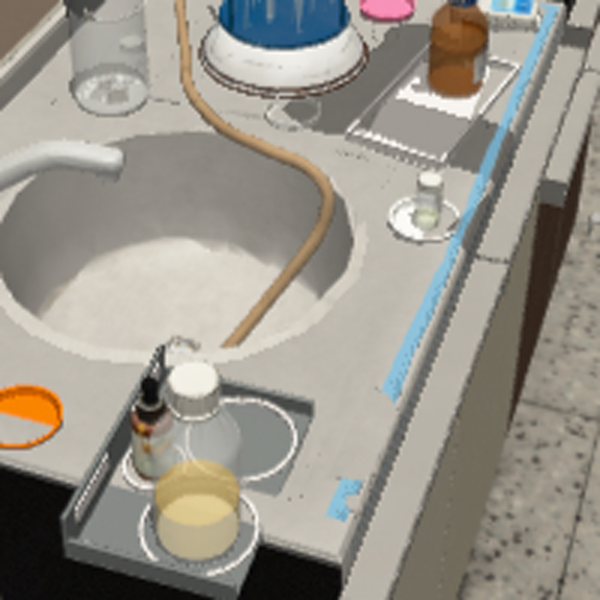

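The clear bottle stands in its left front well, the dropper bottle in the back well, and the vial in the dish. The amber bottle is gripped in the tray. I return it.

```bash
python3 -m pendant '[[[1,0,0,-1,0,0,0],[1,0,0,-2.5,0,0,0],[1,0,0,-3,0,0,0],[1,0,0,-3,0,0,0],[1,0,-1.5,-1.5,0,0,0],[1,0.2,-3,0,0,0,0],[1,0.2,-3.5,0,0,0,0],[1,0.2,-3.5,0,0,0,0],[1,0.2,-3.5,0,0,0,0],[1,0.2,-3.5,0,0,0,0],[1,0.2,-3.5,0,0,0,0],[1,0.2,-3.5,0,0,0,0]]]'; python3 -m pendant '[[[1,0.2,-3.5,0,0,0,0],[1,0.2,-3.5,0,0,0,0],[1,0.2,-3.5,0,0,0,0],[1,0.2,-3.5,0,0,0,0],[1,0.2,-3.5,0,0,0,0],[1,0.2,-3.5,0,0,0,0],[1,0.2,-3.5,0,0,0,0],[1,0.2,-3.5,0,0,0,0],[1,0,-2.5,0,0,0,0],[1,0,-1.5,0,0,0,0],[1,0,0,0,0,0,0],[1,0,0,0,0,0,0]]]'
```

```text
clock: 38.15
position: [0.4748, -0.0775, 0.2333]
tcp_rot: [1.0, -0.001, -0.0, -0.0]
wrist_force: [0.7, -0.4, -3.4]
gripper_width: 0.033
finger_force: 60.4
clock: 39.15
position: [0.4916, 0.2408, 0.2329]
tcp_rot: [1.0, -0.0, -0.001, 0.0]
wrist_force: [-0.0, -0.4, -2.8]
gripper_width: 0.0329
finger_force: 60.4
```

```bash
python3 -m pendant '[[[1,0,-1.5,0,0,0,0],[1,0,-1.4,0,0,0,0],[1,0,0,2.5,0,0,0],[1,0,0,3,0,0,0],[1,0,0,3,0,0,0],[1,0,0,1.2,0,0,0],[1,0,0,0,0,0,0],[1,0,0,0.2,0,0,0],[1,0,0,0,0,0,0],[1,0,0,0,0,0,0]]]'
```

```text
clock: 39.98
position: [0.4933, 0.2705, 0.1359]
tcp_rot: [1.0, -0.001, 0.001, -0.001]
wrist_force: [0.0, 0.9, -1.9]
gripper_width: 0.0335
finger_force: 60.6
```

```bash
python3 -m pendant '[[[1,-0.2,0,0.3,0,0,0],[1,0,0,0.2,0,0,0],[1,0,0,0.2,0,0,0],[1,0,0,0.15,0,0,0],[1,0,0,0,0,0,0],[1,0,0,0,0,0,0]]]'
```

```text
clock: 40.48
position: [0.4912, 0.27, 0.1277]
tcp_rot: [1.0, -0.0, 0.001, -0.0]
wrist_force: [-0.8, -1.9, 5.0]
gripper_width: 0.0332
finger_force: 61.3
```

Contact. Release, rise, and move aside towards the sink, then look.

```bash
python3 -m pendant '[[[0.3,0,0,0,0,0,0],[0,0,0,0,0,0,0],[-0.5,0,0,0,0,0,0],[-0.5,0,0,0,0,0,0],[-0.5,0,0,0,0,0,0],[-0.5,0,0,0,0,0,0],[-0.5,0,0,-1,0,0,0],[-0.5,0,0,-3,0,0,0],[-0.5,0,0,-3,0,0,0],[-0.5,0,0,-3,0,0,0],[-0.5,0,2,-1,0,0,0],[-0.5,0,3.5,0,0,0,0]]]';python3 -m pendant '[[[-0.5,0,3.9,0,0,0,0],[-0.5,0,3.9,0,0,0,0],[-0.5,0,3.9,0,0,0,0],[-0.5,0,3.9,0,0,0,0],[-0.5,0,3.9,0,0,0,0],[-0.5,0,3.9,0,0,0,0],[-0.5,0,2,0,0,0,0],[-0.5,0,0,0,0,0,0],[-0.5,0,0,0,0,0,0]]]'
python3 - <<'E'
from h import *
for n in('side','top'): snap(n,n+'10')
a=cv2.imread('pics/side10.png')[180:380,220:420];b=cv2.imread('pics/top10.png')[170:260,145:345]
cv2.imwrite('pics/c10.png',np.hstack([cv2.resize(a,(400,400),interpolation=2),cv2.copyMakeBorder(cv2.resize(b,(400,180),interpolation=2),0,220,0,0,0)]))
E
```

```text
clock: 41.48
position: [0.4925, 0.2174, 0.2403]
tcp_rot: [1.0, 0.001, 0.004, -0.003]
wrist_force: [1.4, 0.1, 0.6]
gripper_width: 0.0639
finger_force: 0.0
clock: 42.23
position: [0.4899, -0.0402, 0.2365]
tcp_rot: [1.0, -0.002, 0.0, -0.0]
wrist_force: [0.4, -0.9, 0.5]
gripper_width: 0.0639
finger_force: 0.0
```

View pics/c10.png

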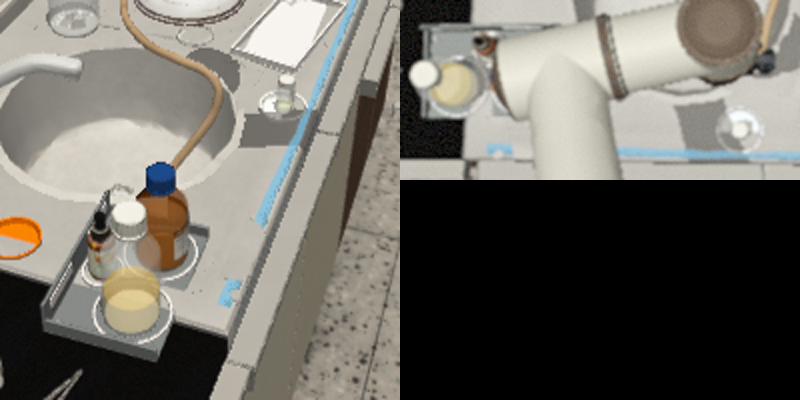

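Everything stands upright in its place: both bottles in their own wells, dropper bottle in the back well, vial in the dish (287,95). The robot is touching nothing.

```bash
python3 -c "
from workcell import ctrl;print(ctrl.hand_in())"
```

```text
the job is handed in; nothing more can be done
None
```

The job is done in the order asked and handed in at about 42 s: the vial is in the porcelain dish, the dropper bottle is in the back well, and both bottles are back in their own front wells, all upright and released.

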